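# Open the combination padlock and present it

### The arm

A 6-joint arm with a two-finger parallel gripper is mounted at the origin on a cart in front of the work surface, level with it; the furniture and walls round the work are solid. World frame = base frame: x ahead of the robot, y to its left, z up, the work surface at z = 0. Lengths are in mm, angles in degrees, forces in N, time in s.
With the tool pointing down it reaches from about 250 to 775 mm from the base axis. Payload 4 kg.
Tool frame: the origin (TCP) lies at the very end of the fingers, on their centre line; the grasp point (between the pads) lies 19 mm behind it; z points along the fingers, y is the line along which they close (so a half turn about z gives the same grasp; the last joint's range is limited). The gripper opens to 85 mm and grips with 20 to 120 N. Pads are 22 mm wide; open, the fingers measure 114 mm over their backs; the gripper's body (76 mm by 85 mm) begins 54 mm behind the grasp point. The pads swing forward as they close: fully open they stand 13 mm farther back than shut.
Start: joints at [-70.25, 4.996, 78.535, -0, 96.463, -5.907], TCP at [238.14, -495.789, 231.341] pointing down, gripper open.
Joint ranges: [-177.83, 177.83], [-43.37, 116.18], [15.69, 146.23], [-61.86, 241.86], [9.47, 152.12], [-147.06, 147.06]. Speed limits (degrees/s): [159.86, 159.86, 180, 180, 180, 180].

### API

Orientations are given as [roll, pitch, yaw] about the fixed x, y, z axes, in that order (R = Rz(yaw) Ry(pitch) Rx(roll)).
In Python, from plant import bot gives the robot as it stands.
- The arm moves only by the tool send_rows, never from a script. Its argument "steps" is one flat list of numbers, 7 for each row, row after row: the opening, from 0 (shut) to 1 (fully open), then the shift along the world's x, y, z in m, then the turn, a rotation vector about the world's x, y, z in rad. A call has 1 to 10 rows; each row shifts and turns the commanded pose from where the row before left it; what a row does not reach is not made up. A row lasts 1/10 s, in which the tool goes at most 50 mm and 8.59 degrees, less where a joint would pass 70% of its speed; a pose out of reach is approached as far as the arm can. A call with a gripper value outside its range is refused whole. The fingers move at their own pace and stop on an object; "grip_force" is the grip in N (left out, the last holds). Time passes only in rows, so rows that do not move let the fingers close. It gives the time, the measured TCP pose, the force, the opening and the grip force at its end, in the units of the state.
- bot.observe(): the state, without advancing time (a new reading comes with each control period).
- bot.grab_frame(name): name is "scene" or "top" or "wrist"; returns (picture, depth): 420x560x3 uint8, red, green, blue; 420x560 float32, mm along the optical axis (not along the pixel's ray), 0 where there is no reading.
- bot.camera_model(name): a dict with "fx", "fy", "cx", "cy" (pixels), "R" (3x3) and "t" (3): a world point X has camera coordinates R X + t. Camera axes: x right, y down, z forward; pixel columns grow to the right and rows downward; lengths in mm; the calibration is good to about 2 mm. A picture is of the moment at which its call begins: read the wrist's pose just before it. camera_model takes no time and is no camera call; for the wrist camera it gives the pose at the moment of the call.
- bot.job_done(): hands the job in; it is judged then, once.
The state is a dict: "time": time; "q": joint angles; "joint_velocities": joint speeds; "effort": joint torques, N m; "position": TCP position; "tcp_rot": TCP orientation; "wrist_force": force on the tool from outside, world axes, zero at the start; "ft_torque": the same for the moment, N m; "grip_width": opening from 0.0 (shut) to 1.0 (fully open); "finger_force": force on a finger pad.
Only numpy, scipy, OpenCV 4.12 (cv2) and the standard library are available. Lean on these libraries where they do the work, as an engineer would, in place of code of your own. Each camera call takes 0.05 s, during which the arm holds its last target. There are 200 camera calls.

### The job

The gem case's combination padlock lies in its steel nest on the bench. With the lock still in the nest, turn its dial counter-clockwise, click by click, until the pointer rests in the notch at the index tooth beside the shackle, and then draw the shackle out to its stop. Then lift the open lock out of the nest and finish while holding it up, level and still, with its underside at least 15 cm above the bench and the shackle still fully open; leave the other things on the bench where they are.

Things in the scene. Friction and masses are not known exactly. Their poses are not given: they have to be found in the camera images.
- nest: dark steel cradle fixed to the bench, floor plate 88 x 74 mm and 8 mm thick, with a 50 mm wide rear wall (26 mm high over the bench), a front stop 18 mm wide (28 mm high over the bench) that stands between the shackle's legs, and four side lugs (20 mm high) near the corners that leave 41 mm of each side free in the middle. Origin: centre of its underside, on the bench. Its x, y, z axes match the lock's as the lock lies in it, with about 1.5 mm of play all round
- lock: combination padlock lying on its back in the nest: brass body 62 mm (x) x 56 mm (y) x 30 mm thick (z), dial on its upper face, shackle sticking out level from its -x face. Weighs about 0.5 kg in all. Origin: centre of the body's underside, 8 mm over the bench while it lies in the nest; z up. The two long sides (y = -28 and +28 mm) are free to grip from above, across 56 mm, at their middle, over the upper 18 mm of the body
- knob_grip (a point): point in the middle of the dial's grip bar, on its upright faces, 48 mm above the lock's underside, within 1 mm of the dial's axis (which stands at the lock's x = y = 0). The bar is 36 mm long, 10 mm thick, 20 mm high, and its top is 57 mm above the lock's underside; its frame's x axis runs along the bar, and the pointer is at the -x end. The round dial under the bar is 45 mm across
- pointer_tip (a point): outer end of the pointer line (a short white line on the dial, with another on the bar's top at the same end), 19.5 mm out from the dial's axis
- index_tooth (a point): the fixed index tooth, a small raised steel bar on the lock's upper face just outside the dial, on the side of the shackle, 26.8 mm out from the dial's axis, in the middle of the lock
- shackle_grip (a point): point half way between the shackle's two straight legs, at their height (15 mm above the lock's underside), 17 mm out from the lock's -x face while shut; moves with the shackle. The shackle is a steel U of 8 mm round bar, 44 mm wide outside and 28 mm inside, standing 52 mm out of the body while shut. The legs can be gripped from above across their outsides (44 mm, along the lock's y), or the bow hooked from inside
- dial (a joint): angle of the dial (rad): 0 with the pointer at the index tooth, where the lock releases; at the start it is negative, up to three clicks short (about -1.26, -0.84 or -0.42). Grows as the dial turns counter-clockwise seen from above. It clicks into a notch every 0.419 rad (24 degrees); over a click it takes about 0.13 N m, and left alone it settles into the nearest notch. Stops at -1.9 and +0.6
- shackle (a joint): how far the shackle has been drawn out (m): 0 shut, 0.016 fully open at its stop. It slides along the lock's -x. Locked, it gives only 2 to 3 mm and then holds fast; with the pointer within about 0.1 rad of the index tooth it slides out against about 3 N of drag and stays where it is left
- gold_tin: bystander: low round tin, 67 mm across and 20 mm high; origin at the centre of its underside
- wax_box: bystander: clear box with a cake of wax, 58 x 70 x 34 mm high; origin at the centre of its underside
- blue_tray: bystander: small open tray, 36 x 52 x 12 mm high; origin at the centre of its underside
- pliers_nose: bystander: bare-steel pliers lying flat, 52 x 125 x 10 mm high; origin at the centre of its underside
- bur_block: bystander: metal block full of upright burs, 30 x 62 x 54 mm high; origin at the centre of its underside
- steel_block: bystander: dark steel bench block, 38 x 44 x 22 mm high; origin at the centre of its underside

How it is judged:
By the outcome, as a careful person would: the job done as asked, in the order asked, and still so for the second after the job is handed in, while the arm keeps its last pose, push and grip.
It also fails if it takes over 58 s, if anything falls off the work surface, if the arm or the gripper's body presses on something with over 40 N, if the wrist force passes 120 N, or if a joint passes its speed limit or range.

## Working session

There is one attempt and no reset: what is moved stays moved. The work goes in short steps, Python scripts to look and compute and a tool call to move; the robot and the scene stay as the last step left them, time stands still between calls to the robot, and variables do not carry over. Pictures are saved under pics/ and viewed, at most 10 in all, crops included, and the job is handed in when it is done.

Besides the shell and the picture viewer there is one more tool, called after "Emit:" by a JSON object that holds its "fn" and its "kwargs", one argument or row to a line. send_rows: Moves the arm, as the interface text tells. Its arguments: {"type":"object","properties":{"steps":{"type":"array"},"grip_force":{"type":"number"}},"required":["steps"]}

```bash
mkdir -p pics; ls; python3 - <<'E'
from plant import bot
import cv2,numpy as np
print(bot.observe())
for n in ["top","scene"]:
    p,d=bot.grab_frame(n); cv2.imwrite(f"pics/{n}0.png",p[:,:,::-1]); np.save(f"pics/{n}0d.npy",d)
    print(n,bot.camera_model(n))
E
```

```text
pics
{'time': 0.0, 'q': array([-7.02501424e+01,  5.04066908e+00,  7.86260219e+01, -2.21072875e-04,
        9.64619379e+01, -5.90867655e+00]), 'joint_velocities': array([-0.07648081, -0.07847032,  0.00754493,  0.0248878 , -0.02250802,
        0.04081302]), 'effort': array([ 3.24187376e-04, -3.51857901e+01, -3.13275754e+01, -2.00300351e-04,
        1.06327236e-02, -5.84102580e-06]), 'position': array([ 237.96647116, -495.30233344,  230.11292589]), 'tcp_rot': array([-1.79872032e+02, -1.30228974e-02,  2.56584950e+01]), 'wrist_force': array([ 0.94717024,  0.91127139, -0.25568946]), 'ft_torque': array([-0.04320154,  0.04090542,  0.03988594]), 'finger_force': 0.0, 'grip_width': 0.9968311846041404}
top {'fx': 390.37310369117847, 'fy': 390.37310369117847, 'cx': 273.1901982769016, 'cy': 208.05164530368504, 'R': array([[ 1.35998589e-01, -9.90708999e-01, -2.52608655e-04],
       [-9.62754776e-01, -1.32101050e-01, -2.35907935e-01],
       [ 2.33682744e-01,  3.23263465e-02, -9.71775377e-01]]), 't': array([-129.76449787,  509.85921035,  820.80510476])}
scene {'fx': 495.81535556017616, 'fy': 495.81535556017616, 'cx': 273.6913343817863, 'cy': 201.475286694213, 'R': array([[ 0.01706404, -0.99985288, -0.00174364],
       [-0.45397337, -0.00619396, -0.89099372],
       [ 0.89085184,  0.01599551, -0.45401227]]), 't': array([-90.65326924, 307.62108711, 882.29715113])}
```

View pics/top0.png

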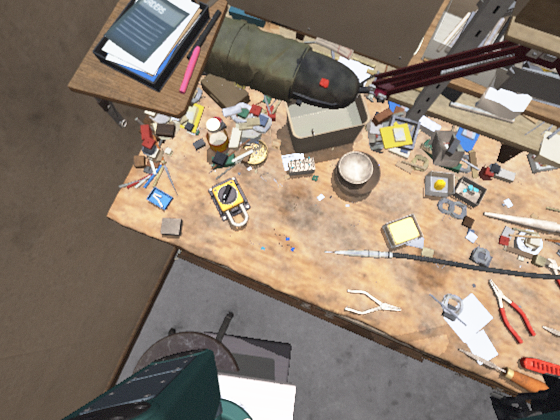

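View pics/scene0.png

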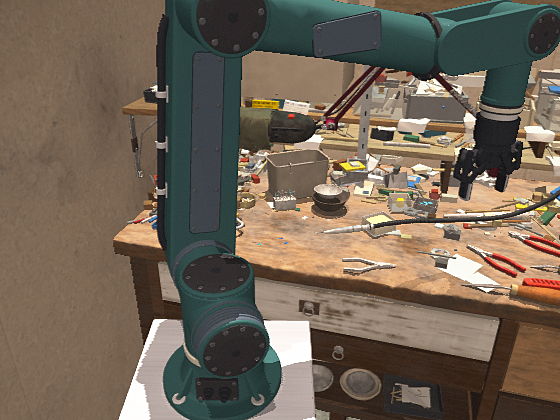

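The top view shows the lock at about (229,197), its shackle pointing down to (238,220). The scene view doesn't help because the arm hides the lock. I'll zoom in on the top view and localize the lock.

```bash
cat > h.py <<'E'
from plant import bot
import cv2,numpy as np
def unproj(cm,u,v,z=None,d=None):
    R,t=np.array(cm["R"]),np.array(cm["t"])
    r=np.array([(u-cm["cx"])/cm["fx"],(v-cm["cy"])/cm["fy"],1.])
    o=-R.T@t; w=R.T@r
    s=d if d is not None else (z-o[2])/w[2]
    return o+s*w
def ortho(img,cm,x0,y0,hx,hy,z,s,yaw=0):
    """rectified picture of plane z around (x0,y0): up=+x', left=+y' ; s px/mm"""
    W,H=int(2*hy*s),int(2*hx*s)
    R,t=np.array(cm["R"]),np.array(cm["t"])
    K=np.array([[cm["fx"],0,cm["cx"]],[0,cm["fy"],cm["cy"]],[0,0,1]])
    c,sn=np.cos(yaw),np.sin(yaw)
    # local a (up) , b (left): px u=W/2-b*s, v=H/2-a*s
    A=np.array([[0,-1/s,H/2/s],[-1/s,0,W/2/s],[0,0,1]])  # ->a,b,1
    B=np.array([[c,-sn,x0],[sn,c,y0],[0,0,z],[0,0,1]])
    M=K@np.c_[R,t]@B@A
    return cv2.warpPerspective(img,M,(W,H),flags=cv2.WARP_INVERSE_MAP|cv2.INTER_CUBIC)
E
python3 - <<'E'
from h import *
p=cv2.imread("pics/top0.png");d=np.load("pics/top0d.npy");cm=bot.camera_model("top")
c=unproj(cm,229,196,d=d[196,229]);print(c,unproj(cm,238,221,d=d[221,238]))
o=ortho(p,cm,c[0],c[1],90,90,38,3.3); cv2.imwrite("pics/o1.png",o)
E
```

```text
[540.80291867  46.48786215  46.4272677 ] [494.45229282  22.2442689   -0.9691923 ]
```

View pics/o1.png

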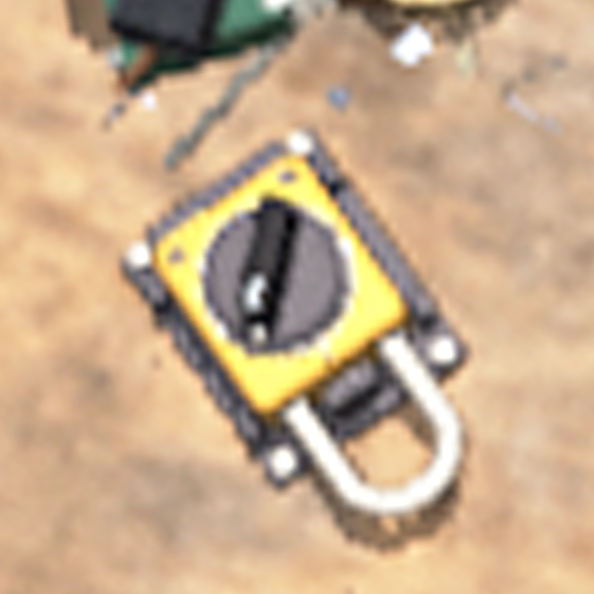

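The top crop shows the dial at about (280,278), the shackle leaving toward the lower right, the pointer around (257,335), and the index side around (330,350). That puts the lock at roughly (546,52) mm with a yaw of about 33.6°. The pointer is probably two clicks short. I'll move over it for a closer look.

Emit:
{"fn": "send_rows", "kwargs": {
  "steps": [0.6, 0.022, 0.039, 0, 0, 0, -0.05, 0.6, 0.022, 0.039, 0, 0, 0, -0.05, 0.6, 0.022, 0.039, 0, 0, 0, -0.05, 0.6, 0.022, 0.039, 0, 0, 0, -0.05, 0.6, 0.022, 0.039, 0, 0, 0, -0.05, 0.6, 0.022, 0.039, 0, 0, 0, -0.05, 0.6, 0.022, 0.039, 0, 0, 0, -0.05, 0.6, 0.022, 0.039, 0, 0, 0, -0.05, 0.6, 0.022, 0.039, 0, 0, 0, -0.05, 0.6, 0.022, 0.039, 0, 0, 0, -0.05]
}}

```text
time: 1.1
position: [458.5, -104.0, 231.0]
tcp_rot: [180.0, 0.0, -3.1]
wrist_force: [0.4, -0.6, 0.7]
grip_width: 0.601
finger_force: 0.0
```

Emit:
{"fn": "send_rows", "kwargs": {
  "steps": [0.6, 0.022, 0.039, 0, 0, 0, -0.05, 0.6, 0.022, 0.039, 0, 0, 0, -0.05, 0.6, 0.022, 0.039, 0, 0, 0, -0.05, 0.6, 0.022, 0.039, 0, 0, 0, -0.05, 0.6, 0, 0, 0, 0, 0, 0, 0.6, 0, 0, 0, 0, 0, 0]
}}

```text
time: 1.7
position: [545.9, 51.0, 230.3]
tcp_rot: [179.9, 0.1, -14.3]
wrist_force: [0.0, -0.6, 0.9]
grip_width: 0.597
finger_force: 0.0
```

```bash
python3 - <<'E'
from h import *
s=bot.observe();print(s["position"],s["tcp_rot"],s["q"],s["wrist_force"])
cm=bot.camera_model("wrist");p,d=bot.grab_frame("wrist");p=p[:,:,::-1].copy()
np.savez("pics/w1.npz",d=d,**{k:np.array(v) for k,v in cm.items()})
cv2.imwrite("pics/w1.png",p)
R=cm["R"];t=cm["t"];print(-R.T@t,R)
X=R@np.array([546,52,45])+t;print(X[:2]/X[2]*cm["fx"]+[cm["cx"],cm["cy"]])
o=ortho(p,cm,546,52,65,75,38,4); q=ortho(p,cm,546,52,65,75,65,4)
cv2.imwrite("pics/o2.png",np.vstack([o[:, :]]));cv2.imwrite("pics/o3.png",q)
E
```

```text
[545.8989545   50.96012314 230.27574532] [ 1.79929658e+02  1.19198640e-01 -1.43040089e+01] [-5.68399832e-01  4.88745871e+00  7.87725988e+01 -4.02845763e-02
  9.64724329e+01  1.03731041e+02] [ 0.00548625 -0.6033065   0.87802119]
[610.66217185  35.50721441 372.55269574] [[-0.24664487 -0.96910529  0.00111271]
 [-0.93498981  0.23826387  0.26272494]
 [-0.25487324  0.06375939 -0.96487013]]
[282.29850325 194.13078428]
```

View pics/o2.png

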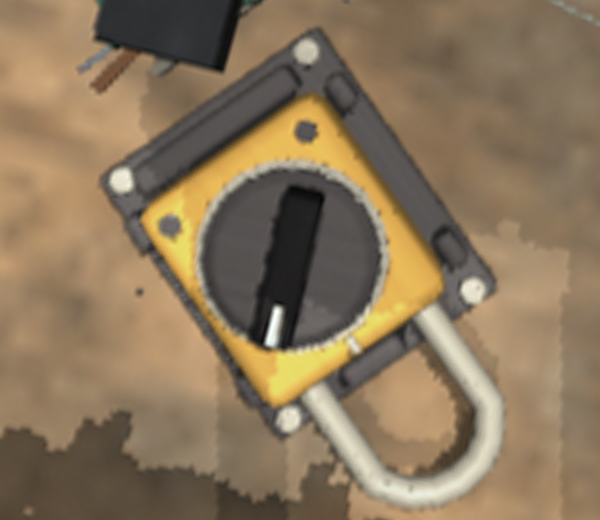

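The close view shows the body corners at (140,218), (318,95), (443,280) and (275,405), with the dial centre at about (293,249). The bar runs from (306,190) to (275,345) and the tooth is at (354,345). That gives a lock centre of about (548.8, 53.3), a yaw of 35°, and a dial angle of about -47°, which is two clicks. Next I'll go down onto the bar.

Emit:
{"fn": "send_rows", "kwargs": {
  "steps": [0.4, 0.003, 0.002, -0.04, 0, 0, 0.023, 0.4, 0, 0, -0.04, 0, 0, 0, 0.4, 0, 0, -0.04, 0, 0, 0, 0.4, 0, 0, -0.03, 0, 0, 0, 0.4, 0, 0, -0.02, 0, 0, 0, 0.4, 0, 0, -0.011, 0, 0, 0, 0.4, 0, 0, 0, 0, 0, 0, 0.4, 0, 0, 0, 0, 0, 0],
  "grip_force": 50
}}

```text
time: 2.55
position: [549.8, 51.5, 51.6]
tcp_rot: [-180.0, -0.1, -13.2]
wrist_force: [-0.2, -0.2, 0.8]
grip_width: 0.402
finger_force: 0.0
```

Emit:
{"fn": "send_rows", "kwargs": {
  "steps": [0, 0, 0, 0, 0, 0, 0, 0, 0, 0, 0, 0, 0, 0, 0, 0, 0, 0, 0, 0, 0, 0, 0, 0, 0, 0, 0, 0, 0, 0, 0, 0, 0, 0, 0, 0, 0, 0, 0, 0, 0, 0, 0, 0, 0, 0, 0, 0, 0]
}}

```text
time: 3.25
position: [550.5, 52.3, 52.3]
tcp_rot: [-180.0, -0.2, -13.1]
wrist_force: [-0.6, 0.7, 6.8]
grip_width: 0.101
finger_force: 51.8
```

Emit:
{"fn": "send_rows", "kwargs": {
  "steps": [0, 0, 0, 0, 0, 0, 0.105, 0, 0, 0, 0, 0, 0, 0.105, 0, 0, 0, 0, 0, 0, 0.105, 0, 0, 0, 0, 0, 0, 0.105, 0, 0, 0, 0, 0, 0, 0, 0, 0, 0, 0, 0, 0, 0]
}}

```text
time: 3.85
position: [550.3, 53.7, 52.3]
tcp_rot: [-179.9, -0.2, 11.0]
wrist_force: [0.2, 2.9, 6.3]
grip_width: 0.1
finger_force: 52.1
```

Emit:
{"fn": "send_rows", "kwargs": {
  "steps": [0, 0, 0, 0, 0, 0, 0.105, 0, 0, 0, 0, 0, 0, 0.105, 0, 0, 0, 0, 0, 0, 0.105, 0, 0, 0, 0, 0, 0, 0.105, 0, 0, 0, 0, 0, 0, 0, 0, 0, 0, 0, 0, 0, 0]
}}

```text
time: 4.45
position: [550.0, 54.7, 52.3]
tcp_rot: [-179.9, -0.3, 35.0]
wrist_force: [-1.1, 5.6, 6.2]
grip_width: 0.1
finger_force: 52.2
```

```bash
python3 - <<'E'
from h import *
s=bot.observe();print(s)
E
```

```text
{'time': 4.45, 'q': array([-0.34617743, 11.16154601, 92.51093921,  0.26025496, 76.17342241,
       54.54284851]), 'joint_velocities': array([ 0.04702828, -0.03194703, -0.01363037, -0.08395106, -0.04218071,
        0.02593197]), 'effort': array([-3.28660101e+00, -3.33155608e+01, -2.60320401e+01, -1.77722342e+00,
       -4.73440569e-01, -2.38143184e-03]), 'position': array([549.96490701,  54.71075196,  52.32669042]), 'tcp_rot': array([-179.8833243 ,   -0.27209864,   35.04883999]), 'wrist_force': array([-1.06332247,  5.64169277,  6.20177663]), 'ft_torque': array([ 0.95497692,  0.22560411, -0.01468805]), 'finger_force': 52.19443202018738, 'grip_width': 0.1000171689042886}
```

Emit:
{"fn": "send_rows", "kwargs": {
  "steps": [0.4, 0, 0, 0, 0, 0, 0, 0.4, 0, 0, 0, 0, 0, 0, 0.4, 0, 0, 0, 0, 0, 0, 0.8, 0, 0, 0.03, 0, 0, 0, 0.8, 0, 0, 0.04, 0, 0, 0, 0.8, 0, 0, 0.04, 0, 0, 0, 0.8, 0, 0, 0.03, 0, 0, 0, 0.8, 0, 0, 0, 0, 0, 0, 0.8, 0, 0, 0, 0, 0, 0]
}}

```text
time: 5.35
position: [549.4, 51.9, 190.7]
tcp_rot: [179.9, -0.0, 35.0]
wrist_force: [-0.4, -0.4, -0.0]
grip_width: 0.798
finger_force: 0.0
```

```bash
python3 - <<'E'
from h import *
s=bot.observe();print(s["position"],s["tcp_rot"],s["wrist_force"])
cm=bot.camera_model("wrist");p,d=bot.grab_frame("wrist");p=p[:,:,::-1].copy()
R=cm["R"];t=cm["t"];print(-R.T@t)
y=np.radians(35)
o=ortho(p,cm,548.8,53.3,85,50,38,3.5,y); q=ortho(p,cm,548.8,53.3,85,50,65,3.5,y)
cv2.imwrite("pics/o4.png",np.hstack([o,q]))
E
```

```text
[549.35431608  51.9327489  190.6933557 ] [ 1.79947820e+02 -4.12333928e-02  3.49754943e+01] [-0.42449508 -0.4048642  -0.02351142]
[603.74076678  90.63766094 333.1251725 ]
```

View pics/o4.png

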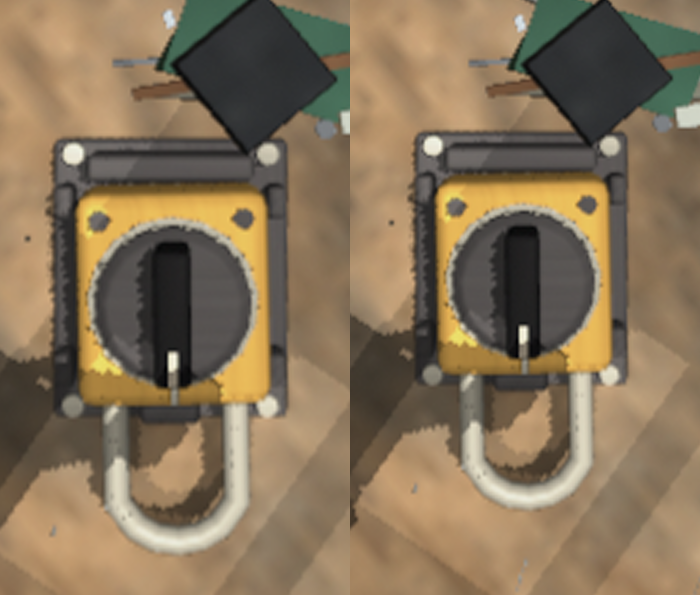

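The right half shows the bar aligned with the lock's axis and its pointer at (524,335) on the tooth, so the dial is at 0. The lock is centred within about 1 mm, at roughly (549.4, 54.2). Next I'll grip the shackle legs from above, 27 mm out from the body.

Emit:
{"fn": "send_rows", "kwargs": {
  "steps": [0.8, -0.024, -0.016, -0.01, 0, 0, 0, 0.8, -0.023, -0.015, -0.03, 0, 0, 0, 0.8, 0, 0, -0.04, 0, 0, 0, 0.8, 0, 0, -0.04, 0, 0, 0, 0.8, 0, 0, -0.03, 0, 0, 0, 0.8, 0, 0, -0.02, 0, 0, 0, 0.8, 0, 0, -0.011, 0, 0, 0, 0.8, 0, 0, 0, 0, 0, 0, 0.8, 0, 0, 0, 0, 0, 0]
}}

```text
time: 6.3
position: [502.2, 21.2, 9.4]
tcp_rot: [-180.0, 0.0, 35.0]
wrist_force: [0.6, -0.3, 0.3]
grip_width: 0.804
finger_force: 0.0
```

Emit:
{"fn": "send_rows", "kwargs": {
  "steps": [0.2, 0, 0, 0, 0, 0, 0, 0.2, 0, 0, 0, 0, 0, 0, 0.2, 0, 0, 0, 0, 0, 0, 0.2, 0, 0, 0, 0, 0, 0, 0.2, 0, 0, 0, 0, 0, 0, 0.2, 0, 0, 0, 0, 0, 0],
  "grip_force": 40
}}

```text
time: 6.9
position: [503.4, 21.1, 11.0]
tcp_rot: [179.9, -0.1, 35.0]
wrist_force: [-1.2, -0.7, 6.6]
grip_width: 0.497
finger_force: 40.3
```

Emit:
{"fn": "send_rows", "kwargs": {
  "steps": [0.2, -0.0033, -0.0023, 0, 0, 0, 0, 0.2, -0.0033, -0.0023, 0, 0, 0, 0, 0.2, -0.0033, -0.0023, 0, 0, 0, 0, 0.2, -0.0033, -0.0023, 0, 0, 0, 0, 0.2, 0, 0, 0, 0, 0, 0]
}}

```text
time: 7.4
position: [489.4, 11.4, 10.1]
tcp_rot: [179.9, -0.1, 35.0]
wrist_force: [3.5, 0.1, 6.4]
grip_width: 0.496
finger_force: 40.4
```

Emit:
{"fn": "send_rows", "kwargs": {
  "steps": [0.2, -0.002, -0.0014, 0, 0, 0, 0, 0.2, -0.002, -0.0014, 0, 0, 0, 0, 0.2, 0, 0, 0, 0, 0, 0, 0.2, 0, 0, 0, 0, 0, 0]
}}

```text
time: 7.8
position: [489.2, 11.2, 10.8]
tcp_rot: [179.9, -0.7, 34.9]
wrist_force: [11.6, 7.0, 1.5]
grip_width: 0.497
finger_force: 40.7
```

Emit:
{"fn": "send_rows", "kwargs": {
  "steps": [0.85, 0, 0, 0, 0, 0, 0, 0.85, 0, 0, 0, 0, 0, 0, 0.85, 0, 0, 0, 0, 0, 0, 0.85, 0, 0, 0.03, 0, 0, 0, 0.85, 0, 0, 0.04, 0, 0, 0, 0.85, 0.02, 0.014, 0.04, 0, 0, 0, 0.85, 0.02, 0.014, 0.04, 0, 0, 0, 0.85, 0.02, 0.014, 0.03, 0, 0, 0, 0.85, 0, 0, 0, 0, 0, 0, 0.85, 0, 0, 0, 0, 0, 0]
}}

```text
time: 8.8
position: [544.5, 51.1, 188.8]
tcp_rot: [-180.0, 0.1, 35.0]
wrist_force: [-0.6, -0.1, -1.7]
grip_width: 0.849
finger_force: 0.0
```

```bash
python3 - <<'E'
from h import *
s=bot.observe();print(s["position"],s["tcp_rot"],s["wrist_force"])
cm=bot.camera_model("wrist");p,d=bot.grab_frame("wrist");p=p[:,:,::-1].copy()
y=np.radians(35)
o=ortho(p,cm,549.4,54.2,90,50,38,3.3,y); q=ortho(p,cm,549.4,54.2,90,50,23,3.3,y)
cv2.imwrite("pics/o5.png",np.hstack([o,q]))
E
```

```text
[544.50752845  51.06810452 188.79180838] [-1.79982184e+02  9.28041315e-02  3.50153853e+01] [-0.5676833  -0.12568037 -1.65778894]
```

View pics/o5.png

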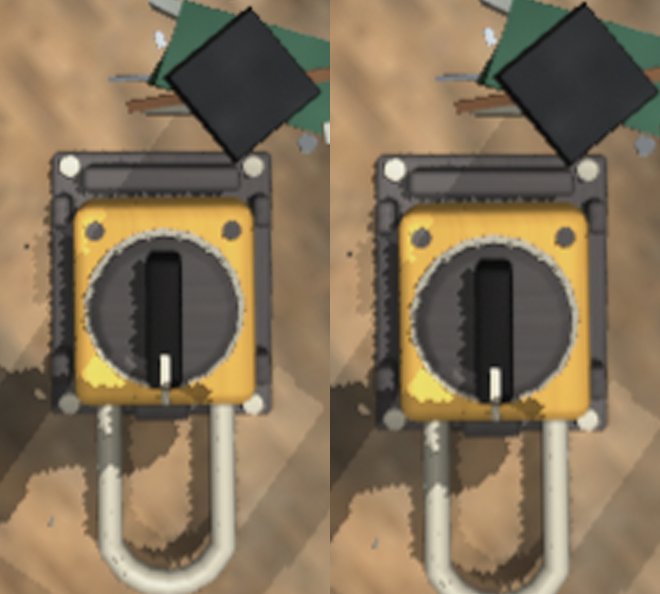

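```bash
python3 - <<'E'
from h import *
cm=bot.camera_model("wrist");p,d=bot.grab_frame("wrist")
v,u=np.mgrid[:420,:560]
r=np.stack([(u-cm["cx"])/cm["fx"]*d,(v-cm["cy"])/cm["fy"]*d,d],-1)
X=(r-cm["t"])@cm["R"]; X=X[d>0]-[549.4,54.2,0]
y=np.radians(35);c,s=np.cos(y),np.sin(y)
L=np.c_[X[:,0]*c+X[:,1]*s,-X[:,0]*s+X[:,1]*c,X[:,2]]
m=(abs(L[:,0])<120)&(abs(L[:,1])<60);L=L[m]
body=L[(L[:,2]>34)&(L[:,2]<41)&(abs(L[:,1])<25)]
print("body x",np.percentile(body[:,0],[.5,1,99,99.5]))
b=L[(L[:,2]>33)&(L[:,2]<41)&(abs(L[:,0])<20)];print("body y",np.percentile(b[:,1],[1,99]),np.median(b[:,2]))
sh=L[(L[:,2]>16)&(L[:,2]<30)&(L[:,0]<-50)&(abs(L[:,1])<24)]
print("shackle min x",np.sort(sh[:,0])[[0,5,20]],"z",np.percentile(sh[:,2],[5,50,95]),"y",sh[:,1].min(),sh[:,1].max())
dial=L[(L[:,2]>43)&(L[:,2]<48)];print("dial",dial.min(0),dial.max(0))
E
```

```text
body x [-33.85013885 -32.69720319 115.88155565 118.61180705]
body y [-27.03147913  28.2281248 ] 37.65453942323035
shackle min x [-97.65424372 -96.59227933 -95.48364828] z [23.56195271 26.12068461 27.53482469] y -21.68752816064911 21.56511036994241
dial [-23.66172715 -59.72110906  43.01178606] [119.62271646  22.28396687  47.98550391]
```

Depth puts the shackle only about 13–14 mm out. I'll grip it again and pull harder to make sure it's at its stop.

Emit:
{"fn": "send_rows", "kwargs": {
  "steps": [0.8, -0.025, -0.018, -0.01, 0, 0, 0, 0.8, -0.025, -0.017, -0.03, 0, 0, 0, 0.8, 0, 0, -0.04, 0, 0, 0, 0.8, 0, 0, -0.04, 0, 0, 0, 0.8, 0, 0, -0.03, 0, 0, 0, 0.8, 0, 0, -0.02, 0, 0, 0, 0.8, 0, 0, -0.01, 0, 0, 0, 0.8, 0, 0, 0, 0, 0, 0, 0.8, 0, 0, 0, 0, 0, 0]
}}

```text
time: 9.8
position: [494.9, 16.0, 9.6]
tcp_rot: [180.0, -0.0, 35.0]
wrist_force: [0.3, -0.0, 0.7]
grip_width: 0.798
finger_force: 0.0
```

Emit:
{"fn": "send_rows", "kwargs": {
  "steps": [0.2, 0, 0, 0, 0, 0, 0, 0.2, 0, 0, 0, 0, 0, 0, 0.2, 0, 0, 0, 0, 0, 0, 0.2, 0, 0, 0, 0, 0, 0, 0.2, 0, 0, 0, 0, 0, 0, 0.2, 0, 0, 0, 0, 0, 0],
  "grip_force": 70
}}

```text
time: 10.4
position: [496.0, 16.1, 11.1]
tcp_rot: [179.9, -0.1, 35.0]
wrist_force: [-1.3, -0.4, 5.0]
grip_width: 0.485
finger_force: 69.9
```

Emit:
{"fn": "send_rows", "kwargs": {
  "steps": [0.2, -0.0016, -0.0011, 0, 0, 0, 0, 0.2, -0.0016, -0.0011, 0, 0, 0, 0, 0.2, -0.0016, -0.0011, 0, 0, 0, 0, 0.2, 0, 0, 0, 0, 0, 0, 0.2, 0, 0, 0, 0, 0, 0]
}}

```text
time: 10.9
position: [495.9, 16.0, 11.4]
tcp_rot: [179.8, -0.9, 35.0]
wrist_force: [12.1, 9.3, -2.7]
grip_width: 0.481
finger_force: 71.5
```

Emit:
{"fn": "send_rows", "kwargs": {
  "steps": [0.2, -0.0016, -0.0011, 0, 0, 0, 0, 0.2, -0.0016, -0.0011, 0, 0, 0, 0, 0.2, 0, 0, 0, 0, 0, 0, 0.2, 0, 0, 0, 0, 0, 0]
}}

```text
time: 11.3
position: [495.9, 16.0, 11.6]
tcp_rot: [179.8, -1.4, 34.9]
wrist_force: [20.9, 16.2, -10.1]
grip_width: 0.483
finger_force: 72.5
```

Emit:
{"fn": "send_rows", "kwargs": {
  "steps": [0.2, 0.003, 0.002, 0, 0, 0, 0, 0.2, 0.003, 0.002, 0, 0, 0, 0, 0.9, 0, 0, 0, 0, 0, 0, 0.9, 0, 0, 0, 0, 0, 0, 0.9, 0, 0, 0, 0, 0, 0, 0.95, 0, 0, 0.04, 0, 0, 0, 0.95, 0, 0, 0.04, 0, 0, 0, 0.95, 0.017, 0.012, 0.03, 0, 0, 0, 0.95, 0.018, 0.013, 0, 0, 0, 0, 0.95, 0.018, 0.012, 0, 0, 0, 0]
}}

```text
time: 12.3
position: [546.9, 51.6, 120.9]
tcp_rot: [179.9, -0.1, 34.9]
wrist_force: [0.3, -0.2, -0.1]
grip_width: 0.952
finger_force: 0.0
```

Emit:
{"fn": "send_rows", "kwargs": {
  "steps": [0.95, 0, 0, 0, 0, 0, 0, 0.95, 0, 0, -0.03, 0, 0, 0, 0.95, 0, 0, -0.03, 0, 0, 0, 0.95, 0, 0, -0.025, 0, 0, 0, 0.95, 0, 0, -0.014, 0, 0, 0, 0.95, 0, 0, -0.005, 0, 0, 0, 0.95, 0, 0, 0, 0, 0, 0, 0.95, 0, 0, 0, 0, 0, 0]
}}

```text
time: 13.1
position: [546.9, 51.5, 16.7]
tcp_rot: [179.9, -0.1, 35.0]
wrist_force: [-0.4, 0.4, -0.4]
grip_width: 0.953
finger_force: 0.0
```

Emit:
{"fn": "send_rows", "kwargs": {
  "steps": [0.3, 0, 0, 0, 0, 0, 0, 0.3, 0, 0, 0, 0, 0, 0, 0.3, 0, 0, 0, 0, 0, 0, 0.3, 0, 0, 0, 0, 0, 0, 0.3, 0, 0, 0, 0, 0, 0, 0.3, 0, 0, 0, 0, 0, 0],
  "grip_force": 90
}}

```text
time: 13.7
position: [547.0, 52.0, 17.3]
tcp_rot: [179.9, -0.1, 35.0]
wrist_force: [-1.9, 0.7, 6.0]
grip_width: 0.633
finger_force: 100.1
```

Emit:
{"fn": "send_rows", "kwargs": {
  "steps": [0.3, 0, 0, 0.005, 0, 0, 0, 0.3, 0, 0, 0.01, 0, 0, 0, 0.3, 0, 0, 0.015, 0, 0, 0, 0.3, 0, 0, 0, 0, 0, 0]
}}

```text
time: 14.1
position: [546.7, 51.6, 46.8]
tcp_rot: [179.9, -0.1, 35.0]
wrist_force: [0.1, -0.3, -5.0]
grip_width: 0.63
finger_force: 99.0
```

Emit:
{"fn": "send_rows", "kwargs": {
  "steps": [0.3, 0, 0, 0.02, 0, 0, 0, 0.3, 0, 0, 0.02, 0, 0, 0, 0.3, 0, 0, 0.03, 0, 0, 0, 0.3, 0, 0, 0.03, 0, 0, 0, 0.3, 0, 0, 0.03, 0, 0, 0, 0.3, 0, 0, 0.02, 0, 0, 0, 0.3, 0, 0, 0.01, 0, 0, 0, 0.3, 0, 0, 0, 0, 0, 0, 0.3, 0, 0, 0, 0, 0, 0, 0.3, 0, 0, 0, 0, 0, 0]
}}

```text
time: 15.1
position: [544.8, 51.6, 202.9]
tcp_rot: [-179.9, 0.2, 35.0]
wrist_force: [-0.4, -0.1, -4.3]
grip_width: 0.633
finger_force: 98.9
```

```bash
python3 - <<'E'
from h import *
s=bot.observe();print(s)
cm=bot.camera_model("wrist");p,d=bot.grab_frame("wrist");w=p[:,:,::-1].copy()
y=np.radians(35);c,sn=np.cos(y),np.sin(y)
o=ortho(w,cm,s["position"][0],s["position"][1],90,50,s["position"][2]+20,3.2,y)
v,u=np.mgrid[:420,:560]
r=np.stack([(u-cm["cx"])/cm["fx"]*d,(v-cm["cy"])/cm["fy"]*d,d],-1)
X=(r-cm["t"])@cm["R"];X=X[d>0]-s["position"]
L=np.c_[X[:,0]*c+X[:,1]*sn,-X[:,0]*sn+X[:,1]*c,X[:,2]+s["position"][2]]
z0=170
sel=lambda a,b,y0,y1:L[(L[:,0]>a)&(L[:,0]<b)&(L[:,1]>y0)&(L[:,1]<y1)&(L[:,2]>150)]
for a in [(18,28,-20,20),(-32,-26,-20,20),(-45,-37,-24,24),(-90,-75,-24,24)]:
    q=sel(*a);print(a,len(q),np.percentile(q[:,2],[10,50,90]) if len(q) else None)
q=sel(-120,-50,-24,24);print("min x",np.sort(q[:,0])[[0,5,20]] if len(q)>20 else None)
a,_=bot.grab_frame("top");a=a[:,:,::-1]
t=cv2.resize(a[120:280,120:330],None,fx=2.2,fy=2.2)
H=max(o.shape[0],t.shape[0]);pad=lambda i:cv2.copyMakeBorder(i,0,H-i.shape[0],0,0,cv2.BORDER_CONSTANT)
cv2.imwrite("pics/o6.png",np.hstack([pad(o),pad(t)]))
E
```

```text
{'time': 15.1, 'q': array([-5.15436350e-01,  5.24729144e+00,  8.14867085e+01, -1.06397651e-02,
        9.35210420e+01,  5.44936845e+01]), 'joint_velocities': array([-0.00880264, -0.12632561, -0.08943244,  0.02473963, -0.00123778,
        0.01359351]), 'effort': array([-1.73447464e-03, -3.84085250e+01, -3.40879476e+01, -2.56095588e-02,
        4.12710733e-02, -5.18810782e-05]), 'position': array([544.82917119,  51.64063788, 202.85953481]), 'tcp_rot': array([-179.86052016,    0.21378652,   34.99050951]), 'wrist_force': array([-0.41779489, -0.14942656, -4.28429473]), 'ft_torque': array([-0.01100405, -0.03620132,  0.03111148]), 'finger_force': 98.93047571182251, 'grip_width': 0.6328016947643096}
(18, 28, -20, 20) 7281 [222.85772201 230.52837633 293.44278352]
(-32, -26, -20, 20) 350 [221.77533566 222.70932364 223.36053766]
(-45, -37, -24, 24) 209 [210.13468849 211.72208625 212.6337153 ]
(-90, -75, -24, 24) 0 None
min x None
```

View pics/o6.png

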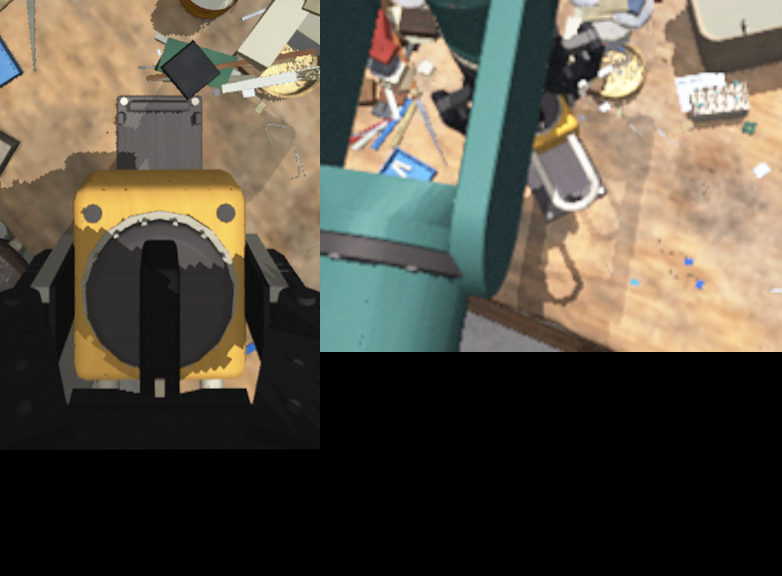

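The lock is up and level: its top is at about 222.8 mm both front and rear, so the underside is near 193 mm. The shackle is still extended at (575,185) and the nest is empty. I'll let it settle for half a second, then hand it in.

Emit:
{"fn": "send_rows", "kwargs": {
  "steps": [0.3, 0, 0, 0, 0, 0, 0, 0.3, 0, 0, 0, 0, 0, 0, 0.3, 0, 0, 0, 0, 0, 0, 0.3, 0, 0, 0, 0, 0, 0, 0.3, 0, 0, 0, 0, 0, 0]
}}

```text
time: 15.7
position: [546.0, 51.7, 205.4]
tcp_rot: [180.0, -0.0, 35.0]
wrist_force: [-0.6, -0.0, -4.5]
grip_width: 0.63
finger_force: 98.9
```

```bash
python3 -c "
from plant import bot
print(bot.job_done())"
```

```text
the job is handed in; nothing more can be done
None
```

I've handed the job in: the dial is turned two clicks to the index tooth, the shackle is drawn out (it held fast against a 26 N pull, though depth images read about 13–14 mm of its 16 mm travel), and the lock is held level with its underside about 19 cm above the bench.

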